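# Pack the ring-maker's bench kit in its white tray

### The job

Pack the white kit tray on the jewellery bench: first lay the long square steel bar flat on the bottom of the deep slot, then lay the wooden ring clamp flat across above it, in the shallow cross slot. Set both down rather than dropping them, and leave the short bar, the notched bench pin and the jar where they are.

Things in the scene. Friction and masses are not known exactly. Their poses are not given: they have to be found in the camera images.
- tray: White rigid kit tray fixed to the bench, 156 x 196 mm (its x, y), top 46 mm high, upright walls. Origin: centre of its underside, z up. Its cavity is a plus seen from above: a deep slot along x and a shallow cross slot along y, crossing at the middle.
- tray_deep (a point): Middle of the deep slot's floor, 6 mm above the tray's underside; axes as the tray's. The slot is 130 mm long along x (-65 to 65) and 36 mm wide (y -18 to 18), open to the top. At the middle (x -23 to 23) wells for the fingers go down to this floor on both sides, out to y = -60 and 60.
- tray_cross (a point): Middle of the cross slot at the height of its floor, 28 mm above the tray's underside; axes as the tray's. The slot is 170 mm long along y (-85 to 85) and 46 mm wide (x -23 to 23). Its floor is two ledges, at y 60 to 85 and -85 to -60; between them it is open down to the deep floor.
- long_bar: The long bar: plain steel, square section 20 x 20 mm, 110 mm long along its x, about 0.34 kg, loose on the bench. Origin: centre of its underside, z up. Lying in the deep slot its top is 26 mm above the tray's underside, 2 mm below the ledges. Either end may point either way.
- long_bar_mid (a point): Middle of the long bar, 10 mm above its underside; axes as the bar's.
- ring_clamp: Wooden ring clamp: two pale wooden jaws side by side with a steel band at the middle and two dark bands near the ends, 150 mm long along its x, 28 mm wide (y), 20 mm high, about 0.07 kg, balanced at the middle, lying flat on the bench. Origin: centre of its underside, z up. Same either way round. Lying in the cross slot it rests on both ledges with its top 48 mm above the tray's underside.
- ring_clamp_mid (a point): Middle of the ring clamp, 10 mm above its underside; axes as the clamp's.
- short_bar: Bystander: short bar of the same steel and section (20 x 20 mm), only 55 mm long along its x. Origin: centre of its underside.
- bench_pin: Bystander: flat brown wooden bench pin, 100 x 60 x 15 mm, with a notch 22 mm wide and 50 mm deep in one end. Origin: centre of its underside.
- jar: Bystander: jar of brass beads with a yellow lid, 72 mm across, 76 mm tall, standing just beyond the tray. Origin: centre of its underside.
Things that resemble listed ones, but are neither listed nor needed, are in the scene too. Several things have the shape of the ring_clamp; the one meant has the colours described above. What is shaped like the long_bar but orange is not meant.

How it is judged:
On the way, in this order (a step that is already met when the one before it is completed fails the run):
1. the long bar lies released on the bottom of the deep slot (x of long_bar_mid in the frame of tray between -0.014 and 0.014 m and y of long_bar_mid in the frame of tray between -0.012 and 0.012 m and z of long_bar_mid in the frame of tray below 0.02 m and angle between the x axis of long_bar and the x axis of tray, either way round below 0.26 rad and linear speed of long_bar below 0.03 m/s and contact force between the fingers and long_bar below 0.2 N), for 0.2 s.
2. the ring clamp lies released across it on both ledges of the cross slot (x of ring_clamp_mid in the frame of tray between -0.012 and 0.012 m and y of ring_clamp_mid in the frame of tray between -0.015 and 0.015 m and z of ring_clamp_mid in the frame of tray between 0.034 and 0.042 m and angle between the x axis of ring_clamp and the y axis of tray, either way round below 0.26 rad and angle between ring_clamp's own x axis and vertical above 1.45 rad and linear speed of ring_clamp below 0.03 m/s and contact force between the fingers and ring_clamp below 0.2 N), for 0.2 s.
At the end, for the whole second after the job is handed in: Long bar on the deep slot's floor (middle within 14 mm along, 12 mm across, 4 mm in height, 15 degrees), ring clamp flat above it on both ledges of the cross slot (15 mm along, 12 mm across, 4 mm in height, 15 degrees), both released and at rest (all of step 1 and all of step 2); the robot touches nothing.
It fails at once if the short bar was moved more than 20 mm (distance of short_bar from where it was at the start of the episode above 0.02 m).
It fails at once if the bench pin was moved more than 20 mm (distance of bench_pin from where it was at the start of the episode above 0.02 m).
It fails at once if the jar was moved more than 20 mm (distance of jar from where it was at the start of the episode above 0.02 m).
It fails at once if the long bar was dropped into the tray (over 0.8 m/s) (horizontal distance between long_bar_mid and tray below 0.06 m and z of long_bar_mid in the frame of tray below 0.07 m and linear speed of long_bar above 0.8 m/s).
It fails at once if the ring clamp was dropped into the tray (over 0.8 m/s) (horizontal distance between ring_clamp_mid and tray below 0.06 m and z of ring_clamp_mid in the frame of tray below 0.07 m and linear speed of ring_clamp above 0.8 m/s).
It also fails if it takes over 54 s, if anything falls off the work surface, if the arm or the gripper's body presses on something with over 40 N, if the wrist force passes 120 N, or if a joint passes its speed limit or range.

### The arm

A 6-joint arm with a two-finger parallel gripper is mounted at the origin on the work surface. World frame = base frame: x ahead of the robot, y to its left, z up, the work surface at z = 0. Lengths are in m, angles in rad, forces in N, time in s.
With the tool pointing down it reaches from about 0.375 to 0.9 m from the base axis. Payload 3.1 kg.
Tool frame: the origin (TCP) lies midway between the tips of the shut fingers; the grasp point (between the pads) lies 19 mm behind it; z points along the fingers, y is the line along which they close (so a half turn about z gives the same grasp; the last joint's range is limited). The gripper opens to 85 mm and grips with 20 to 120 N. Pads are 22 mm wide; open, the fingers measure 114 mm over their backs; the gripper's body (76 mm by 85 mm) begins 54 mm behind the grasp point. The pads swing forward as they close: fully open they stand 13 mm farther back than shut.
Start: joints at [-1.429, 0.527, 1.433, -0, 1.181, -0.178], TCP at [0.197, -0.593, 0.198] pointing down, gripper open.
Joint ranges: [-3.08, 3.08], [-0.75, 2.2], [0.22, 2.44], [-1.43, 4.57], [0, 2.65], [-2.85, 2.85]. Speed limits (rad/s): [2.79, 2.79, 3.14, 3.14, 3.14, 3.14].

### API

Orientations are given as a unit quaternion [x, y, z, w].
In Python, from station import manip gives the robot as it stands.
- The arm moves only by the tool drive_tool, never from a script. Its argument "motion" is a list that holds one entry, the list of rows, each a list of 5 numbers: the finger opening in mm, from 0 to 85.4, then the shift along the tool's x, y, z in units of 30 mm (1.0 is 30 mm), then the turn about the tool's z in units of 8 degrees (1.0 is 8 degrees). In form: [[[fingers, x, y, z, yaw], ...]]. A call has 1 to 10 rows; each row is the pose to reach, as a shift and turn from the pose commanded when the call began, along the tool's axes at that moment; what a row does not reach only later rows make up. A row lasts 1/10 s, in which the tool goes at most 50 mm and 8.59 degrees, less where a joint would pass 70% of its speed; a pose out of reach is approached as far as the arm can. A call with a gripper value outside its range is refused whole. The fingers move at their own pace and stop on an object; "squeeze" is the grip in N (left out, the last holds). Time passes only in rows, so rows that repeat a pose let the fingers close. It gives the time, the measured TCP pose, the force, the opening and the grip force at its end, in the units of the state.
- manip.sense(): the state, without advancing time (a new reading comes with each control period).
- manip.snapshot(name): name is "scene" or "top"; returns the picture (400x640x3 uint8, red, green, blue); there is no depth.
- manip.camera_model(name): a dict with "fov_y" (degrees; the focal length in pixels is half the picture's height over the tangent of half this angle, whatever the lens; pixels are square), "cx", "cy" (the principal point, pixels), "origin" and "orientation" of the camera in the world. Camera axes: x right, y up, looking along -z (the intrinsics and any distortion apply to the point x, -y, -z); pixel columns grow to the right and rows downward; lengths in m; the calibration is good to about 2 mm. A picture is of the moment at which its call begins. camera_model takes no time and is no camera call.
- manip.sign_off(): hands the job in; it is judged then, once.
The state is a dict: "t": time; "q": joint angles; "qd": joint speeds; "tau": joint torques, N m; "tcp_pos": TCP position; "tool_rot": TCP orientation; "force": force on the tool from outside, world axes, zero at the start; "ft_torque": the same for the moment, N m; "finger_gap": opening from 0.0 (shut) to 1.0 (fully open); "gripper_force": force on a finger pad.
Only numpy, scipy, OpenCV 4.12 (cv2) and the standard library are available. Lean on these libraries where they do the work, as an engineer would, in place of code of your own. Each camera call takes 0.05 s, during which the arm holds its last target. There are 200 camera calls.

## Working session

There is one attempt and no reset: what is moved stays moved. The work goes in short steps, Python scripts to look and compute and a tool call to move; the robot and the scene stay as the last step left them, time stands still between calls to the robot, and variables do not carry over. Pictures are saved under pics/ and viewed, at most 10 in all, crops included, and the job is handed in when it is done.

Besides the shell and the picture viewer there is one more tool, called after ">>>" as name(argument=value, ...), one argument or row to a line, values as JSON. drive_tool: Moves the arm, as the interface text tells. Its arguments: {"type":"object","properties":{"motion":{"type":"array","items":{"type":"array","items":{"type":"array","items":{"type":"number"}}}},"squeeze":{"type":"number"}},"required":["motion"]}

```bash
ls; mkdir -p pics; python3 - <<'E'
from station import manip
import cv2
for n in("scene","top"):
    cv2.imwrite(f"pics/{n}0.png",manip.snapshot(n)[:,:,::-1]); print(n,manip.camera_model(n))
print(manip.sense())
E
```

```text
pics
scene {'fov_y': 57.061436129317684, 'cx': 318.0150668457152, 'cy': 201.3739427856355, 'origin': array([ 0.85714136, -0.27902969,  0.67175352]), 'orientation': array([0.29414297, 0.14388732, 0.42051343, 0.84613522])}
top {'fov_y': 46.752203551528225, 'cx': 313.3086790015441, 'cy': 198.521811098263, 'origin': array([0.29254979, 0.00219872, 1.23324097]), 'orientation': array([-0.05076142,  0.05454197,  0.71039898, -0.69984408])}
{'t': 0.1, 'q': array([-1.42948983e+00,  5.28395155e-01,  1.43377090e+00,  3.11924602e-05,
        1.18138793e+00, -1.78497914e-01]), 'qd': array([-0.00028888, -0.00173835, -0.00349867,  0.00142708,  0.00064495,
        0.00066282]), 'tau': array([-1.46190978e-04, -4.43303061e+01, -1.78586537e+01, -1.88193344e-04,
        3.86827844e-03,  1.20693036e-05]), 'tcp_pos': array([ 0.19642618, -0.592593  ,  0.19721908]), 'tool_rot': array([ 9.87243330e-01,  1.59215723e-01,  3.26554544e-05, -9.80229991e-04]), 'force': array([ 0.27196959, -0.46620821, -1.44667102]), 'ft_torque': array([-0.0431654 ,  0.03625611, -0.02945926]), 'gripper_force': 0.0, 'finger_gap': 0.9985974484073243}
```

View pics/scene0.png

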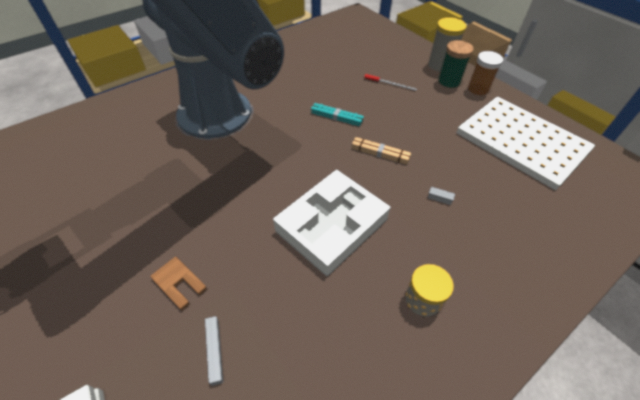

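View pics/top0.png

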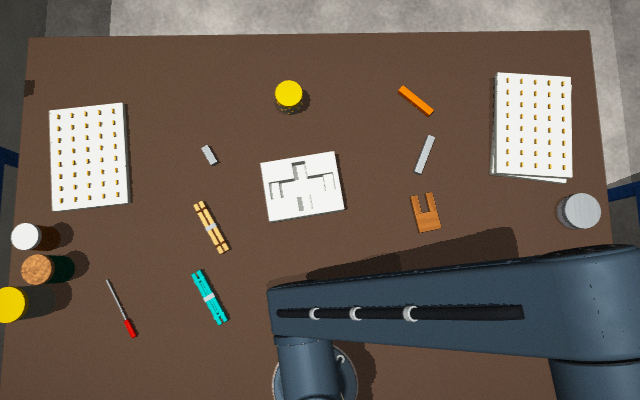

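The scene view shows the tray at (332,220), long bar at (213,350) and pale clamp at (381,150). In the top view the tray is at (303,186), long bar (425,154), clamp (211,227), short bar (209,155), pin (426,212) and jar (288,95). The teal clamp and the orange bar are decoys. Next I fit box silhouettes in both views.

```bash
cat > h.py <<'E'
import cv2, numpy as np
from scipy.optimize import minimize
from scipy.spatial.transform import Rotation as R
from station import manip
S=4
DIM=dict(tray=(.156,.196,.046),long_bar=(.11,.02,.02),ring_clamp=(.15,.028,.02),short_bar=(.055,.02,.02))
def proj(P,c):
    p=R.from_quat(c['orientation']).inv().apply(np.atleast_2d(P)-c['origin'])
    f=200/np.tan(np.radians(c['fov_y']/2))
    return np.c_[c['cx']-f*p[:,0]/p[:,2], c['cy']+f*p[:,1]/p[:,2]]
def corners(n,x,y,a,z=0):
    d=np.array(DIM[n]); C=np.array([[i,j,k] for i in(-.5,.5) for j in(-.5,.5) for k in(0,1)])*d
    return R.from_euler('z',a).apply(C)+[x,y,z]
def mask(img,x,y,r,thr=40):
    big=cv2.resize(img,None,fx=S,fy=S,interpolation=cv2.INTER_LINEAR)
    lab=cv2.cvtColor(big,cv2.COLOR_RGB2LAB).astype(float)
    y0,y1,x0,x1=[int(max(v,0)*S) for v in(y-r,y+r,x-r,x+r)]
    roi=lab[y0:y1,x0:x1]; bg=np.median(roi.reshape(-1,3),0) if r<45 else np.median(roi[:3*S].reshape(-1,3),0)
    m=np.zeros(lab.shape[:2],np.uint8); d=(roi-bg); m[y0:y1,x0:x1]=((d[...,0]>thr*.6)|(np.hypot(d[...,1],d[...,2])>thr*.4))
    n,l,s,c=cv2.connectedComponentsWithStats(m); i=1+np.argmax(s[1:,4])
    cs,_=cv2.findContours((l==i).astype(np.uint8),0,2); h=cv2.convexHull(max(cs,key=cv2.contourArea))
    o=np.zeros_like(m); cv2.fillConvexPoly(o,h,1); return o
def sil(n,p,c,shape):
    q=(proj(corners(n,*p),c)+.5)*S-.5
    o=np.zeros(shape,np.uint8); cv2.fillConvexPoly(o,cv2.convexHull((q*16).astype(np.int32)),1,shift=4); return o
def fit(n,p0,obs):
    def cost(p):
        return sum((lambda s:1-(s&m).sum()/(s|m).sum())(sil(n,p,c,m.shape)) for m,c in obs)
    r=minimize(cost,p0,method='Nelder-Mead',options=dict(initial_simplex=np.array(p0)+np.vstack([[0,0,0],np.diag([.01,.01,.1])]),xatol=1e-4,fatol=1e-4))
    return r.x,r.fun
def back(u,v,c,z=0):
    f=200/np.tan(np.radians(c['fov_y']/2))
    d=R.from_quat(c['orientation']).apply([(u-c['cx'])/f,-(v-c['cy'])/f,-1]); return c['origin']+d*(z-c['origin'][2])/d[2]
E
cat > m.py <<'E'
from h import *
T=cv2.imread('pics/top0.png')[:,:,::-1]; Sc=cv2.imread('pics/scene0.png')[:,:,::-1]
ct,cs=manip.camera_model('top'),manip.camera_model('scene')
vis=[]
for n,a,b in [('tray',(303,186,50),(332,221,66)),('long_bar',(425,154,25),(213,350,38)),('ring_clamp',(211,227,30),(381,150,32)),('short_bar',(209,155,18),(441,195,20))]:
    mt,ms=mask(T,*a),mask(Sc,*b)
    x,y,_=back(a[0],a[1],ct,.02)
    mm=cv2.moments(mt,True); e=cv2.minAreaRect(max(cv2.findContours(mt,0,2)[0],key=cv2.contourArea))
    bp=cv2.boxPoints(e)/S; w=[back(*q,ct,.02)[:2] for q in bp]
    ed=[w[1]-w[0],w[2]-w[1]]; L=max(ed,key=np.linalg.norm); ang=np.arctan2(L[1],L[0])-(np.pi/2 if n=='tray' else 0)
    for o in([(mt,ct)],[(ms,cs)],[(mt,ct),(ms,cs)]):
        p,c=fit(n,[x,y,ang],o); print(n,p.round(4),np.degrees(p[2]).round(1),round(c,3))
    for im,m,cc,q in((T,mt,ct,a),(Sc,ms,cs,b)):
        g=cv2.resize(im,None,fx=S,fy=S).copy(); 
        cv2.drawContours(g,cv2.findContours(m,0,2)[0],-1,(255,0,0),2); cv2.drawContours(g,cv2.findContours(sil(n,p,cc,m.shape),0,2)[0],-1,(0,255,0),2)
        u,v,r=q; k=g[max(v-r,0)*S:(v+r)*S,max(u-r,0)*S:(u+r)*S]; vis.append(cv2.resize(k,(200,200)))
cv2.imwrite('pics/fit.png',np.vstack([np.hstack(vis[:4]),np.hstack(vis[4:])])[:,:,::-1])
E
python3 m.py
```

```text
tray [ 0.5083  0.0255 -2.9911] -171.4 0.025
tray [ 0.4951  0.039  -2.9847] -171.0 0.082
tray [ 0.5073  0.0279 -2.983 ] -170.9 0.186
long_bar [ 0.5934 -0.3086 -0.4061] -23.3 0.034
long_bar [ 0.5899 -0.304  -0.398 ] -22.8 0.062
long_bar [ 0.5919 -0.3066 -0.4121] -23.6 0.264
ring_clamp [ 0.404   0.2674 -2.6284] -150.6 0.035
ring_clamp [ 0.4005  0.2774 -2.6735] -153.2 0.278
ring_clamp [ 0.405   0.2683 -2.6321] -150.8 0.384
short_bar [ 0.5995  0.2753 -2.6319] -150.8 0.07
short_bar [ 0.5965  0.2847 -2.5421] -145.7 0.367
short_bar [ 0.6002  0.2763 -2.6224] -150.3 0.52
```

View pics/fit.png

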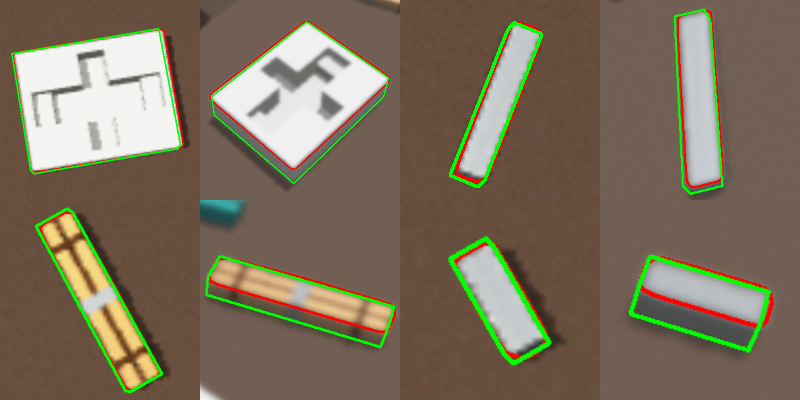

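The overlays show the top-view fits are good. The scene-view masks miss the dark side faces, so I'll refit with the bright top faces only.

```bash
cat >> h.py <<'E'
def sil(n,p,c,shape):
    q=(proj(corners(n,*p)[1::2],c)+.5)*S-.5
    o=np.zeros(shape,np.uint8); cv2.fillConvexPoly(o,cv2.convexHull((q*16).astype(np.int32)),1,shift=4); return o
E
sed -i 's/thr=40/thr=70/' h.py; sed -i 's/fit.png/fit2.png/' m.py; python3 m.py
```

```text
tray [ 0.5053  0.0244 -3.0027] -172.0 0.037
tray [ 0.5097  0.026  -2.9788] -170.7 0.054
tray [ 0.5074  0.0245 -2.9878] -171.2 0.094
long_bar [ 0.5925 -0.3068 -0.4042] -23.2 0.044
long_bar [ 0.5945 -0.3042 -0.4069] -23.3 0.05
long_bar [ 0.5937 -0.3054 -0.3852] -22.1 0.283
ring_clamp [ 0.4043  0.2663 -2.6279] -150.6 0.356
ring_clamp [ 0.4016  0.2641 -2.6346] -151.0 0.375
ring_clamp [ 0.4036  0.2659 -2.6313] -150.8 0.737
short_bar [ 0.5991  0.274  -2.6238] -150.3 0.046
short_bar [ 0.6013  0.2761 -2.6146] -149.8 0.054
short_bar [ 0.6003  0.2751 -2.6018] -149.1 0.174
```

View pics/fit2.png

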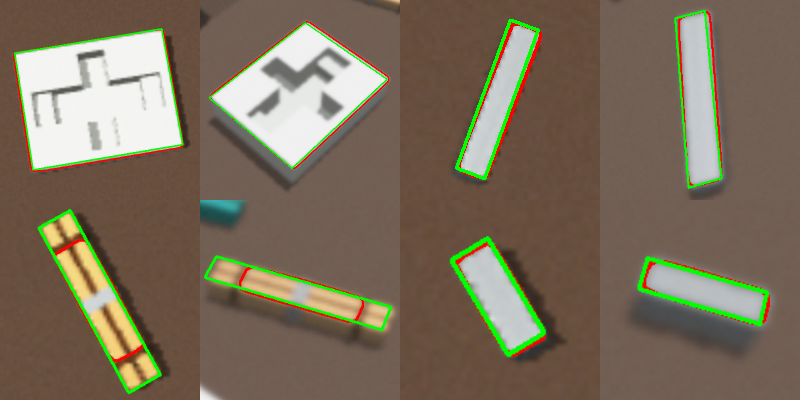

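```bash
cat > g.py <<'E'
import sys; from h import *
x,y,z,psi=map(float,sys.argv[1:5]); s=manip.sense()
r=R.from_quat(s['tool_rot']); X=r.apply([1,0,0]); cur=np.degrees(np.arctan2(X[1],X[0]))
d=r.inv().apply(np.array([x,y,z])-s['tcp_pos'])/.03
print('t',round(s['t'],2),'tcp',s['tcp_pos'].round(4),'psi',cur.round(2),'tilt z',r.apply([0,0,1]).round(4),'F',s['force'].round(1),'grip',s['gripper_force'],'gap',round(s['finger_gap'],3))
print('units',d.round(3),'yaw',round(-((psi-cur+180)%360-180)/8,3))
E
python3 g.py .5935 -.3055 .12 -23.2
```

```text
t 0.1 tcp [ 0.1964 -0.5926  0.1972] psi 18.32 tilt z [-2.0e-04  1.9e-03 -1.0e+00] F [ 0.3 -0.5 -1.4] grip 0.0 gap 0.999
units [15.572 -4.919  2.589] yaw 5.19
```

>>> drive_tool(
  motion=[
    [[60,1.5,-0.5,0,0.5],[60,3,-1,0,1.0],[60,4.6,-1.5,0,1.5],[60,6.2,-2,0,2.1],[60,7.8,-2.5,0,2.6],[60,9.4,-3,0,3.1],[60,11,-3.5,0,3.7],[60,12.6,-4,0.6,4.2],[60,14.2,-4.5,1.6,4.7],[60,15.57,-4.92,2.6,5.19]],
  ],
  squeeze=60,
)

```text
t: 1.1
tcp_pos: [0.5849, -0.3126, 0.1286]
tool_rot: [0.979, -0.202, 0.001, 0.0]
force: [0.6, 0.2, -0.0]
finger_gap: 0.699
gripper_force: 0.0
```

>>> drive_tool(
  motion=[
    [[60,0,0,0,0],[60,0,0,0,0],[60,0,0,0,0]],
  ],
)

```text
t: 1.4
tcp_pos: [0.5826, -0.3147, 0.1292]
tool_rot: [0.98, -0.201, 0.0, 0.0]
force: [0.2, -1.1, 0.5]
finger_gap: 0.701
gripper_force: 0.0
```

```bash
python3 g.py .5935 -.3055 .003 -23.2; python3 - <<'E'
from h import *
a=manip.snapshot('scene')[200:,60:380]; b=manip.snapshot('top')[100:240,340:500]
cv2.imwrite('pics/g1.png',np.hstack([cv2.resize(a,(480,300)),cv2.resize(b,(320,300))])[:,:,::-1])
E
```

```text
t 1.4 tcp [ 0.5826 -0.3147  0.1292] psi -23.21 tilt z [ 1.e-04 -7.e-04 -1.e+00] F [ 0.2 -1.1  0.5] grip 0.0 gap 0.701
units [ 0.212 -0.426  4.207] yaw -0.001
```

View pics/g1.png

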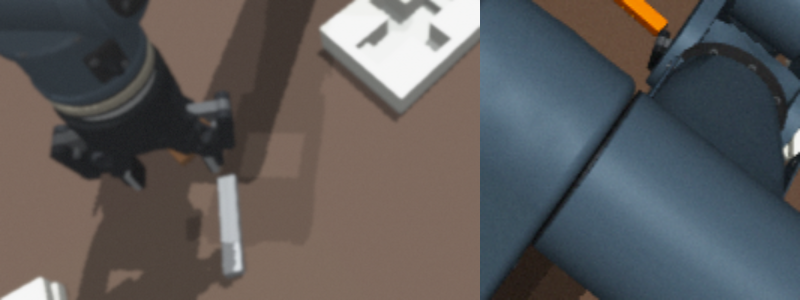

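The gripper hangs above the bar: fingers at crop (135,180) and (215,165), bar at (230,225), closing line across the bar as wanted. It is about 15 mm short because the last row was not fully reached, so I correct that and descend.

>>> drive_tool(
  motion=[
    [[60,0.21,-0.43,0.5,0],[60,0.21,-0.43,1.4,0],[60,0.21,-0.43,2.4,0],[60,0.21,-0.43,3.3,0],[60,0.21,-0.43,3.9,0],[60,0.21,-0.43,4.18,0],[60,0.21,-0.43,4.18,0],[60,0.21,-0.43,4.18,0]],
  ],
)

```text
t: 2.3
tcp_pos: [0.5945, -0.3049, 0.004]
tool_rot: [0.98, -0.201, 0.001, 0.0]
force: [0.1, 0.4, 0.5]
finger_gap: 0.702
gripper_force: 0.0
```

```bash
python3 g.py .5935 -.3055 .003 -23.2
```

```text
t 2.3 tcp [ 0.5945 -0.3049  0.004 ] psi -23.21 tilt z [ 1.2e-03 -8.0e-04 -1.0e+00] F [0.1 0.4 0.5] grip 0.0 gap 0.702
units [-0.022  0.031  0.035] yaw -0.002
```

>>> drive_tool(
  motion=[
    [[0,0,0,0,0],[0,0,0,0,0],[0,0,0,0,0],[0,0,0,0,0],[0,0,0,0,0],[0,0,0,0,0],[0,0,0,0,0],[0,0,0,0,0]],
  ],
  squeeze=80,
)

```text
t: 3.1
tcp_pos: [0.5938, -0.3045, 0.0034]
tool_rot: [0.98, -0.201, -0.0, -0.0]
force: [0.4, -0.3, -0.3]
finger_gap: 0.002
gripper_force: 0.0
```

>>> drive_tool(
  motion=[
    [[0,0,0,-0.4,0],[0,0,0,-1,0],[0,0,0,-1.8,0],[0,0,0,-2.6,0],[0,0,0,-3.4,0],[0,0,0,-4,0],[0,0,0,-4,0]],
  ],
)

```text
t: 3.8
tcp_pos: [0.596, -0.306, 0.1276]
tool_rot: [0.98, -0.201, 0.004, 0.002]
force: [0.5, 0.2, 1.2]
finger_gap: 0.001
gripper_force: 0.0
```

```bash
python3 g.py .507 .025 .12 8.8
```

```text
t 3.8 tcp [ 0.596  -0.306   0.1276] psi -23.19 tilt z [ 0.0063 -0.0046 -1.    ] F [0.5 0.2 1.2] grip 0.0 gap 0.001
units [-7.072 -8.973  0.185] yaw -3.999
```

The fingers shut completely, so they missed the bar. I need to see the tool and bar together.

```bash
python3 - <<'E'
from h import *
s=manip.sense(); a=manip.snapshot('scene'); b=manip.snapshot('top'); cv2.imwrite('pics/scene1r.png',a[:,:,::-1]);cv2.imwrite('pics/top1r.png',b[:,:,::-1])
cs,ct=manip.camera_model('scene'),manip.camera_model('top')
print(cs,ct)
p=proj(s['tcp_pos'],cs)[0]; print('tcp scene',p, 'base',proj([0,0,0],cs),proj([0,0,0],ct))
cv2.drawMarker(a,tuple(int(v) for v in p),(255,0,0),0,10)
bar=proj(corners('long_bar',.5935,-.3055,np.radians(-23.2)),cs); print(bar.round(0).tolist())
for q in bar: cv2.circle(a,tuple(int(v) for v in q),1,(0,255,0),-1)
cv2.imwrite('pics/g2.png',cv2.resize(a[200:400,100:366],(798,600))[:,:,::-1])
E
```

```text
{'fov_y': 57.061436129317684, 'cx': 318.0150668457152, 'cy': 201.3739427856355, 'origin': array([ 0.85714136, -0.27902969,  0.67175352]), 'orientation': array([0.29414297, 0.14388732, 0.42051343, 0.84613522])} {'fov_y': 46.752203551528225, 'cx': 313.3086790015441, 'cy': 198.521811098263, 'origin': array([0.29254979, 0.00219872, 1.23324097]), 'orientation': array([-0.05076142,  0.05454197,  0.71039898, -0.69984408])}
tcp scene [195.57729802 326.61306411] base [[213.63307219 112.75262474]] [[313.8851083  384.38131202]]
[[206.0, 322.0], [204.0, 318.0], [217.0, 320.0], [215.0, 316.0], [210.0, 386.0], [207.0, 383.0], [222.0, 382.0], [220.0, 380.0]]
```

View pics/g2.png

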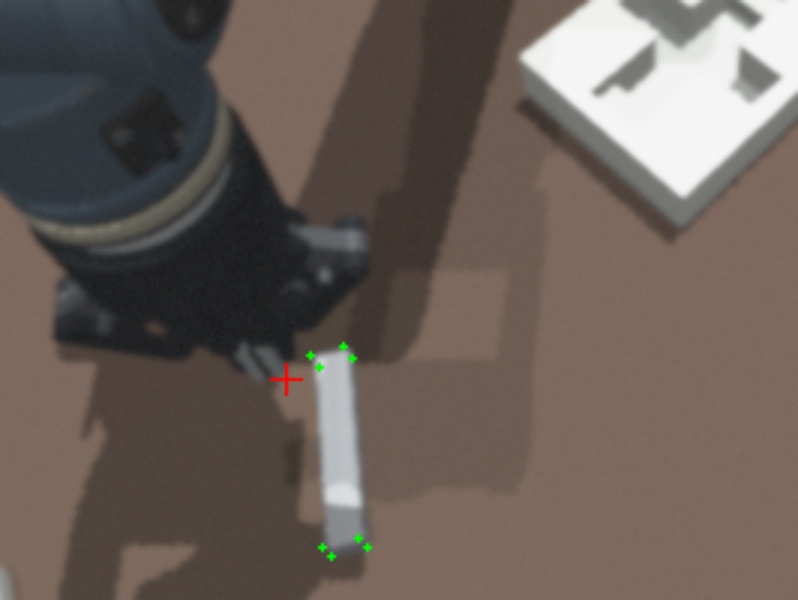

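The bar has not moved; the fingers closed on air. The projected TCP (195.6,326.6) and the seen fingertips (about 187,322) may disagree. To find the tool's true height I lower the shut fingers beside the bar, 60 mm away, and look there.

>>> drive_tool(
  motion=[
    [[0,0,-1,0,0],[0,0,-2,0,0],[0,0,-2,1,0],[0,0,-2,2,0],[0,0,-2,3,0],[0,0,-2,3.7,0],[0,0,-2,4.1,0],[0,0,-2,4.1,0],[0,0,-2,4.1,0]],
  ],
)

```text
t: 4.8
tcp_pos: [0.6176, -0.2494, 0.0004]
tool_rot: [0.98, -0.201, -0.0, -0.0]
force: [0.3, -0.6, -0.4]
finger_gap: 0.002
gripper_force: 0.0
```

```bash
python3 - <<'E'
from h import *
s=manip.sense(); a=manip.snapshot('scene'); cs=manip.camera_model('scene')
p=proj(s['tcp_pos'],cs)[0]; print(s['tcp_pos'],s['force'],p); u,v=p.astype(int)
cv2.imwrite('pics/low.png',a[:,:,::-1])
q=(p-[150,250])*4
c=cv2.resize(a[250:400,150:350],None,fx=4,fy=4,interpolation=cv2.INTER_CUBIC); cv2.drawMarker(c,tuple(int(t) for t in q),(255,0,0),0,16)
cv2.imwrite('pics/g3.png',c[:,:,::-1])
E
```

```text
[ 6.17597115e-01 -2.49430831e-01  3.97990154e-04] [ 0.28706259 -0.57906123 -0.40264821] [248.51858323 342.23428281]
```

View pics/g3.png

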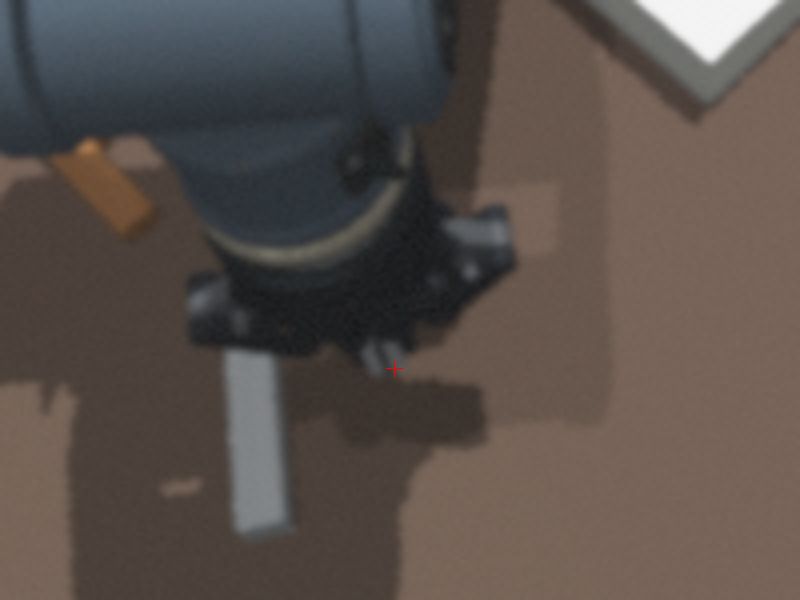

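Here the tip (about 385,373 in the crop) matches the projected TCP (394,369) to about 3 px, so the kinematics are right. I clear the arm and refit the bar.

>>> drive_tool(
  motion=[
    [[70,0,0,-1.3,0],[70,0,0,-2.6,0],[70,0,0,-4.2,0],[70,-1,-1.4,-5,0],[70,-2,-2.8,-5,0],[70,-3,-4.2,-5,0],[70,-4,-5.6,-5,0],[70,-5,-7,-5,0],[70,-5,-7,-5,0],[70,-5,-7,-5,0]],
  ],
)

```text
t: 5.85
tcp_pos: [0.5623, 0.0047, 0.152]
tool_rot: [0.98, -0.199, 0.001, 0.0]
force: [0.6, -0.4, 0.7]
finger_gap: 0.819
gripper_force: 0.0
```

```bash
cat > m2.py <<'E'
from h import *
T=manip.snapshot('top'); Sc=manip.snapshot('scene'); cv2.imwrite('pics/top2r.png',T[:,:,::-1]);cv2.imwrite('pics/scene2r.png',Sc[:,:,::-1])
ct,cs=manip.camera_model('top'),manip.camera_model('scene'); print(manip.sense()['tcp_pos'])
T0=cv2.imread('pics/top0.png')[:,:,::-1]; S0=cv2.imread('pics/scene0.png')[:,:,::-1]
print(np.abs(T[130:180,405:445].astype(int)-T0[130:180,405:445]).mean(), np.abs(Sc[310:390,190:235].astype(int)-S0[310:390,190:235]).mean())
a=(425,154,25);b=(213,350,38)
for o in([(mask(T,*a),ct)],[(mask(Sc,*b),cs)]):
    p,c=fit('long_bar',[.5935,-.3055,-.4],o); print(p,c)
v=lambda im,y0,y1,x0,x1:cv2.resize(im[y0:y1,x0:x1],(400,300))
cv2.imwrite('pics/g4.png',np.vstack([np.hstack([v(T,90,240,340,540),v(T0,90,240,340,540)]),np.hstack([v(Sc,250,400,130,330),v(S0,250,400,130,330)])])[:,:,::-1])
E
python3 m2.py
```

```text
[0.56368043 0.00178244 0.15158382]
2.2435 8.745185185185186
[ 0.59257642 -0.30700705 -0.4074847 ] 0.03933910306845001
[ 0.59429714 -0.30421378 -0.40619285] 0.05547271100507012
```

View pics/g4.png

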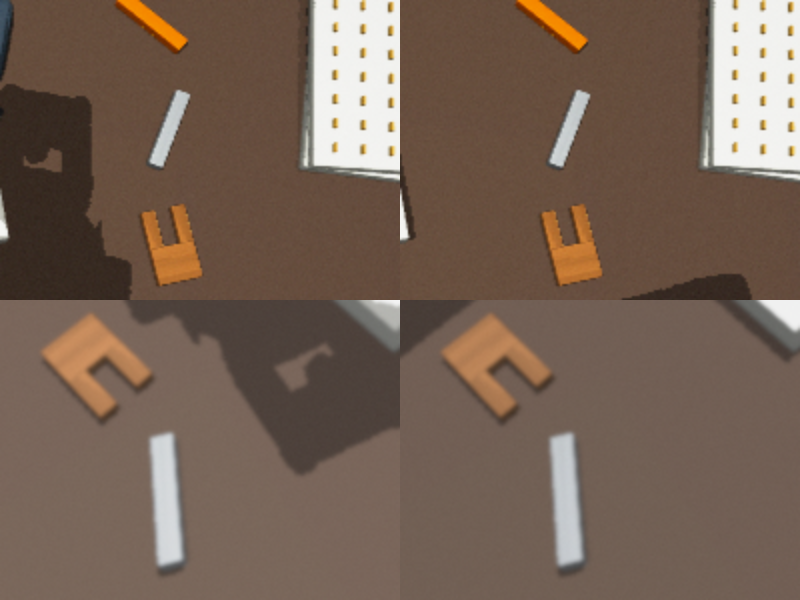

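The bar is exactly where it was at (.5935,-.3055) in both views, at (170,130) in the top crop and (168,500) in the scene crop. The fingers must have closed above it, so I probe the bench height by touch at the free spot.

```bash
python3 g.py .6176 -.2494 .01 -23.2
```

```text
t 5.95 tcp [0.5637 0.0018 0.1516] psi -23.18 tilt z [ 0.0032 -0.0014 -1.    ] F [-0.  -0.1  0.5] grip 0.0 gap 0.819
units [4.932 6.989 4.736] yaw 0.003
```

>>> drive_tool(
  motion=[
    [[0,1,1.4,0,0],[0,2,2.8,0,0],[0,3,4.2,0,0],[0,4,5.6,0,0],[0,4.93,6.99,0.8,0],[0,4.93,6.99,2,0],[0,4.93,6.99,3.2,0],[0,4.93,6.99,4.2,0],[0,4.93,6.99,4.95,0],[0,4.93,6.99,5.0,0]],
  ],
)

```text
t: 6.95
tcp_pos: [0.6129, -0.2498, -0.0033]
tool_rot: [0.979, -0.203, -0.003, -0.001]
force: [-0.2, -0.2, 0.5]
finger_gap: 0.0
gripper_force: 0.0
```

>>> drive_tool(
  motion=[
    [[0,0,0,0.07,0],[0,0,0,0.13,0],[0,0,0,0.2,0],[0,0,0,0.2,0]],
  ],
)

```text
t: 7.35
tcp_pos: [0.6163, -0.2486, -0.0045]
tool_rot: [0.98, -0.201, 0.001, 0.0]
force: [0.0, 0.0, -0.5]
finger_gap: 0.0
gripper_force: 0.0
```

>>> drive_tool(
  motion=[
    [[0,0,0,0.07,0],[0,0,0,0.13,0],[0,0,0,0.2,0],[0,0,0,0.2,0]],
  ],
)

```text
t: 7.75
tcp_pos: [0.6154, -0.2479, -0.0119]
tool_rot: [0.98, -0.201, -0.0, -0.0]
force: [-0.4, 0.1, -0.6]
finger_gap: -0.003
gripper_force: 0.0
```

>>> drive_tool(
  motion=[
    [[0,0,0,0.07,0],[0,0,0,0.13,0],[0,0,0,0.13,0]],
  ],
)

```text
t: 8.05
tcp_pos: [0.6154, -0.2481, -0.0159]
tool_rot: [0.98, -0.201, -0.0, -0.0]
force: [-0.3, 0.8, -0.3]
finger_gap: 0.002
gripper_force: 0.0
```

>>> drive_tool(
  motion=[
    [[0,0,0,0.05,0],[0,0,0,0.1,0],[0,0,0,0.1,0]],
  ],
)

```text
t: 8.35
tcp_pos: [0.6155, -0.2481, -0.0187]
tool_rot: [0.98, -0.201, -0.0, -0.0]
force: [0.0, 0.6, -0.4]
finger_gap: 0.001
gripper_force: 0.0
```

>>> drive_tool(
  motion=[
    [[0,0,0,0.05,0],[0,0,0,0.1,0],[0,0,0,0.1,0]],
  ],
)

```text
t: 8.65
tcp_pos: [0.6155, -0.2481, -0.0217]
tool_rot: [0.98, -0.201, -0.0, -0.0]
force: [-0.1, 0.6, -0.5]
finger_gap: -0.002
gripper_force: 0.0
```

>>> drive_tool(
  motion=[
    [[0,0,0,0.05,0],[0,0,0,0.1,0],[0,0,0,0.1,0]],
  ],
)

```text
t: 8.95
tcp_pos: [0.6155, -0.2481, -0.0248]
tool_rot: [0.98, -0.201, -0.0, -0.0]
force: [0.0, 0.1, 0.7]
finger_gap: -0.001
gripper_force: 0.0
```

>>> drive_tool(
  motion=[
    [[0,0,0,0.05,0],[0,0,0,0.1,0],[0,0,0,0.1,0]],
  ],
)

```text
t: 9.25
tcp_pos: [0.6155, -0.2481, -0.0277]
tool_rot: [0.98, -0.201, -0.0, -0.0]
force: [-0.2, -0.2, -0.6]
finger_gap: -0.001
gripper_force: 0.0
```

>>> drive_tool(
  motion=[
    [[0,0,0,0.05,0],[0,0,0,0.1,0],[0,0,0,0.1,0]],
  ],
)

```text
t: 9.55
tcp_pos: [0.6155, -0.2481, -0.0308]
tool_rot: [0.98, -0.201, -0.0, -0.0]
force: [-1.1, 0.0, 0.7]
finger_gap: 0.002
gripper_force: 0.0
```

Still no contact at a reported -31 mm, so the reported height is well off. One close look with a ladder of reference points above this spot.

```bash
python3 - <<'E'
from h import *
s=manip.sense(); a=manip.snapshot('scene'); cs=manip.camera_model('scene'); print(s['tcp_pos'],s['q'])
cv2.imwrite('pics/low2.png',a[:,:,::-1])
x0,y0,k=200,290,8
c=cv2.resize(a[y0:y0+75,x0:x0+100],None,fx=k,fy=k,interpolation=cv2.INTER_CUBIC)
for z,col in((s['tcp_pos'][2],(255,0,0)),(0,(0,255,0)),(.02,(255,255,0)),(.04,(0,255,255))):
    p=proj([*s['tcp_pos'][:2],z],cs)[0]; print(z,p)
    cv2.drawMarker(c,tuple(int(t) for t in (p-[x0,y0]+.5)*k),col,0,14)
cv2.imwrite('pics/g5.png',c[:,:,::-1])
E
```

```text
[ 0.61546289 -0.24810546 -0.03075283] [-5.51250753e-01  8.72194682e-01  1.46187079e+00 -1.26445409e-05
  8.08056763e-01  1.42444229e+00]
-0.030752830852482198 [250.97685458 346.19722175]
0 [248.58234985 340.87499312]
0.02 [246.92842505 337.19884004]
0.04 [245.19155577 333.33832755]
```

View pics/g5.png

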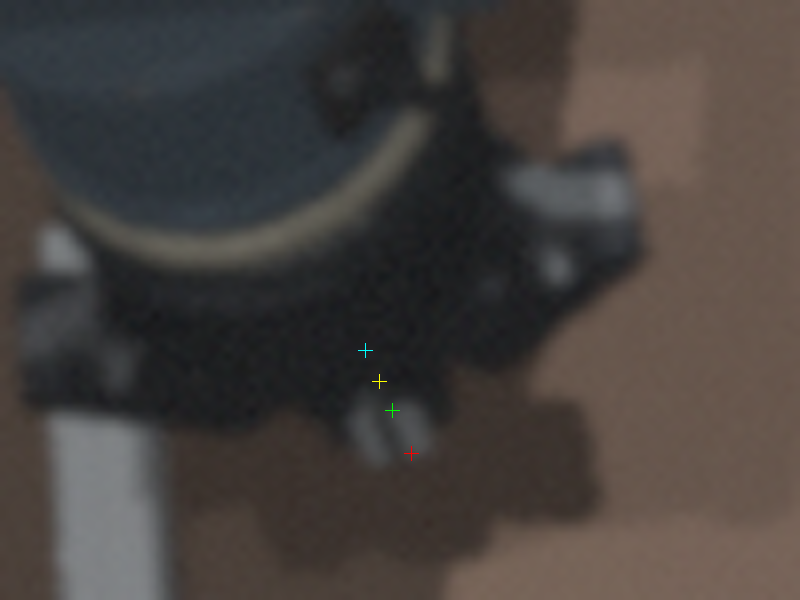

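The tip ends near (249,347) px, on the line of sight of the reported TCP. But its pads are not cut off by the bench, so the true tip is still above the surface. I keep probing to contact.

>>> drive_tool(
  motion=[
    [[0,0,0,0.07,0],[0,0,0,0.13,0],[0,0,0,0.13,0]],
  ],
)

```text
t: 9.9
tcp_pos: [0.6159, -0.2483, -0.0331]
tool_rot: [0.98, -0.201, 0.0, 0.0]
force: [-2.1, 0.9, 6.8]
finger_gap: -0.003
gripper_force: 3.5
```

>>> drive_tool(
  motion=[
    [[0,0,0,0.07,0],[0,0,0,0.13,0],[0,0,0,0.13,0]],
  ],
)

```text
t: 10.2
tcp_pos: [0.6159, -0.2484, -0.0332]
tool_rot: [0.98, -0.201, 0.0, 0.0]
force: [-5.7, 3.1, 25.8]
finger_gap: 0.001
gripper_force: 13.1
```

>>> drive_tool(
  motion=[
    [[0,0,0,0.07,0],[0,0,0,0.13,0],[0,0,0,0.13,0]],
  ],
)

```text
t: 10.5
tcp_pos: [0.6159, -0.2484, -0.0333]
tool_rot: [0.98, -0.201, 0.0, 0.0]
force: [-12.2, 6.1, 45.7]
finger_gap: -0.004
gripper_force: 22.6
```

Contact is at a reported z of -0.033, so the report is 33 mm off in height there, and the line of sight implies a radial error too. That looks like a shoulder angle offset. I lift off and fit that model to the contact height and the three tip pixels.

>>> drive_tool(
  motion=[
    [[60,0,0,-0.5,0],[60,0,0,-1.2,0],[60,0,0,-2.2,0],[60,0,0,-3.2,0],[60,0,0,-3.2,0],[60,0,0,-3.2,0]],
  ],
)

```text
t: 11.1
tcp_pos: [0.616, -0.2484, 0.0544]
tool_rot: [0.98, -0.201, 0.001, 0.0]
force: [-0.5, 0.0, -1.0]
finger_gap: 0.701
gripper_force: 0.0
```

```bash
cat > cal.py <<'E'
from h import *
from scipy.optimize import least_squares
cs=manip.camera_model('scene')
D=[((.6176,-.2494,.0004),(245,343.8)),((.6155,-.2481,-.0308),(249.4,347.2)),((.596,-.306,.1276),(190,325.3))]
def true(p,d1,d2,zs):
    p=np.array(p); a=np.arctan2(p[1],p[0]); r=np.hypot(p[0],p[1]); 
    R2=r*np.cos(d2)-(p[2]-zs)*np.sin(d2); Z=zs+r*np.sin(d2)+(p[2]-zs)*np.cos(d2)
    return np.array([R2*np.cos(a+d1),R2*np.sin(a+d1),Z])
def true_(p,d1,d2,zs): return true(p,d1,d2,zs)
if __name__=='__main__':
    s=manip.sense(); print(s['q'].round(4),s['tcp_pos'].round(4),s['tool_rot'].round(4),s['force'].round(1))
    for p,u in D:
        print('px err reported',np.array(u)-proj(p,cs)[0], 'const+33mm z',np.array(u)-proj(np.add(p,[0,0,.033]),cs)[0])
    for zs in(.1,.2,.3,.4,.5):
        f=lambda x:np.r_[np.concatenate([proj(true(p,x[0],x[1],zs),cs)[0]-u for p,u in D]),(true((.6158,-.2483,-.0328),x[0],x[1],zs)[2])/.0005]
        r=least_squares(f,[0,.05]); print(zs,r.x,r.cost,r.fun.round(1))
    P=[proj((.5825,-.3147,.129),cs)]
E
python3 cal.py
```

```text
[-0.5512  0.7506  1.4377 -0.      0.9518  1.4244] [ 0.616  -0.2484  0.0544] [ 9.796e-01 -2.010e-01  7.000e-04  2.000e-04] [-0.5  0.  -1. ]
px err reported [-3.53424388  1.57543262] const+33mm z [-0.75105226  7.70167749]
px err reported [-1.59325976  0.98031695] const+33mm z [0.98239807 6.70574491]
px err reported [-5.56739201 -1.34475819] const+33mm z [0.45122474 6.86343761]
0.1 [-0.00311814  0.04773201] 51.520888691756376 [-0.  -4.9 -1.6 -3.1 -1.7 -7.8 -1.9]
0.2 [-0.00197457  0.04848011] 15.777517680025188 [ 0.8 -2.3 -0.8 -0.6 -1.4 -4.7 -0.7]
0.3 [-0.00088001  0.0486525 ] 5.067966561568621 [ 1.6  0.4  0.   2.  -1.1 -1.5 -0.2]
0.4 [0.00012323 0.04822015] 20.704148647973174 [ 2.4  3.1  0.8  4.6 -0.7  1.8 -0.6]
0.5 [0.00099799 0.04720182] 61.99567407080959 [ 3.2  5.7  1.6  7.1 -0.2  5.1 -1.8]
```

The pad's front edge, about 11 mm toward the camera, explains the constant 7 px, so the error is a plain height offset of about 33 mm here (true = reported + 33 mm). Earlier the fingers closed above the bar. I retry the pick at a reported z of -0.029.

```bash
python3 g.py .5935 -.3055 -.029 -23.2
```

```text
t 11.1 tcp [ 0.616  -0.2484  0.0544] psi -23.2 tilt z [ 1.2e-03 -8.0e-04 -1.0e+00] F [-0.5  0.  -1. ] grip 0.0 gap 0.701
units [0.057 2.043 2.782] yaw 0.001
```

>>> drive_tool(
  motion=[
    [[60,0.05,1,0,0],[60,0.05,2.04,0,0],[60,0.05,2.04,0.5,0],[60,0.05,2.04,1.2,0],[60,0.05,2.04,1.9,0],[60,0.05,2.04,2.5,0],[60,0.05,2.04,2.75,0],[60,0.05,2.04,2.75,0],[60,0.05,2.04,2.75,0]],
  ],
)

```text
t: 12.0
tcp_pos: [0.5933, -0.305, -0.0287]
tool_rot: [0.98, -0.201, 0.0, 0.0]
force: [0.3, 0.0, -0.1]
finger_gap: 0.703
gripper_force: 0.0
```

>>> drive_tool(
  motion=[
    [[0,0,0,0,0],[0,0,0,0,0],[0,0,0,0,0],[0,0,0,0,0],[0,0,0,0,0],[0,0,0,0,0],[0,0,0,0,0],[0,0,0,0,0]],
  ],
  squeeze=80,
)

```text
t: 12.8
tcp_pos: [0.5936, -0.3054, -0.0273]
tool_rot: [0.98, -0.201, 0.001, 0.0]
force: [-1.5, -0.2, 5.7]
finger_gap: 0.211
gripper_force: 80.7
```

Gripped: gap 18 mm and 80 N. Lift and carry.

>>> drive_tool(
  motion=[
    [[0,0,0,-0.3,0],[0,0,0,-0.8,0],[0,0,0,-1.5,0],[0,0,0,-2.3,0],[0,0,0,-3.1,0],[0,0,0,-3.6,0],[0,0,0,-3.6,0],[0,0,0,-3.6,0]],
  ],
)

```text
t: 13.6
tcp_pos: [0.5925, -0.3048, 0.0792]
tool_rot: [0.98, -0.201, -0.0, -0.0]
force: [-0.9, -0.5, -2.6]
finger_gap: 0.21
gripper_force: 79.8
```

```bash
python3 g.py .507 .025 .08 8.8
```

```text
t 13.6 tcp [ 0.5925 -0.3048  0.0792] psi -23.2 tilt z [-4.e-04  3.e-04 -1.e+00] F [-0.9 -0.5 -2.6] grip 79.75629687309265 gap 0.21
units [-6.952 -8.982 -0.022] yaw -4.0
```

>>> drive_tool(
  motion=[
    [[0,-0.3,-0.4,0,-0.2],[0,-0.95,-1.2,0,-0.6],[0,-1.7,-2.2,0,-1.0],[0,-2.5,-3.3,0,-1.5],[0,-3.4,-4.4,0,-2.0],[0,-4.3,-5.5,0,-2.5],[0,-5.1,-6.6,0,-3.0],[0,-5.9,-7.6,0,-3.4],[0,-6.6,-8.5,0,-3.8],[0,-6.95,-8.98,0,-4.0]],
  ],
)

```text
t: 14.6
tcp_pos: [0.5033, 0.0285, 0.0781]
tool_rot: [0.997, 0.079, -0.003, -0.001]
force: [-0.5, -0.7, -3.3]
finger_gap: 0.208
gripper_force: 79.7
```

>>> drive_tool(
  motion=[
    [[0,0,0,0,0],[0,0,0,0,0],[0,0,0,0,0]],
  ],
)

```text
t: 14.9
tcp_pos: [0.5075, 0.0242, 0.079]
tool_rot: [0.997, 0.077, -0.0, 0.0]
force: [-0.0, -0.3, -2.8]
finger_gap: 0.21
gripper_force: 79.8
```

```bash
python3 g.py .507 .025 .0 8.8; python3 - <<'E'
from h import *
T=manip.snapshot('top');Sc=manip.snapshot('scene'); cv2.imwrite('pics/t3.png',T[:,:,::-1]);cv2.imwrite('pics/s3.png',Sc[:,:,::-1])
cs=manip.camera_model('scene'); s=manip.sense()
X=R.from_quat(s['tool_rot']).apply([1,0,0]); a=np.arctan2(X[1],X[0])
o=Sc.copy()
for z0,col in((.1065,(0,255,0)),(.08,(255,0,0))):   # bar bottom heights, expected vs if there were no offset
    q=proj(corners('long_bar',*s['tcp_pos'][:2],a,z0),cs)
    k=[0,1,3,2]; 
    o=cv2.polylines(cv2.resize(o,None,fx=1,fy=1),[np.int32(np.round(q[[1,3,7,5]]*16))],True,col,1,shift=4)
for n,p,c in(('tray',(.507,.025,np.radians(8.8)),(255,0,255)),):
    q=proj(corners(n,*p),cs); o=cv2.polylines(o,[np.int32(np.round(q[[1,3,7,5]]*16))],True,c,1,shift=4)
cv2.imwrite('pics/s3o.png',cv2.resize(np.hstack([o[120:300,240:460],Sc[120:300,240:460]]),(800,327),interpolation=cv2.INTER_CUBIC)[:,:,::-1])
E
```

```text
t 14.9 tcp [0.5075 0.0242 0.079 ] psi 8.78 tilt z [-2.e-04 -1.e-04 -1.e+00] F [-0.  -0.3 -2.8] grip 79.7521448135376 gap 0.21
units [-0.011 -0.028  2.633] yaw -0.002
```

View pics/s3o.png

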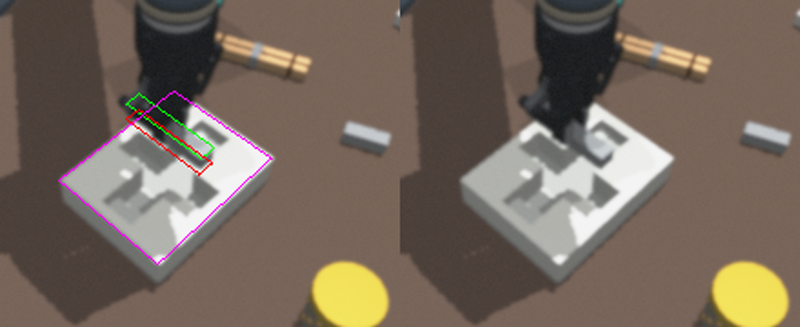

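The bar hangs over the tray, its visible end at (205,150) close to the green outline with the +33 mm offset, and the tray outline (magenta) fits. Descend, then approach slowly watching the force.

>>> drive_tool(
  motion=[
    [[0,0,0,0.3,0],[0,0,0,0.8,0],[0,0,0,1.3,0],[0,0,0,1.7,0],[0,0,0,1.9,0],[0,0,0,2.0,0],[0,0,0,2.1,0],[0,0,0,2.1,0]],
  ],
)

```text
t: 15.8
tcp_pos: [0.5075, 0.0247, 0.0163]
tool_rot: [0.997, 0.077, 0.0, 0.0]
force: [0.3, -0.1, -3.1]
finger_gap: 0.212
gripper_force: 79.8
```

>>> drive_tool(
  motion=[
    [[0,0,0,0.1,0],[0,0,0,0.2,0],[0,0,0,0.3,0],[0,0,0,0.3,0]],
  ],
)

```text
t: 16.2
tcp_pos: [0.5071, 0.0248, 0.007]
tool_rot: [0.997, 0.077, -0.0, -0.0]
force: [-0.9, 1.2, -3.6]
finger_gap: 0.211
gripper_force: 79.8
```

>>> drive_tool(
  motion=[
    [[0,0,0,0.1,0],[0,0,0,0.2,0],[0,0,0,0.2,0]],
  ],
)

```text
t: 16.5
tcp_pos: [0.5071, 0.0247, 0.0009]
tool_rot: [0.997, 0.077, -0.0, -0.0]
force: [-0.9, 0.4, -2.3]
finger_gap: 0.21
gripper_force: 79.8
```

>>> drive_tool(
  motion=[
    [[0,0,0,0.1,0],[0,0,0,0.2,0],[0,0,0,0.2,0]],
  ],
)

```text
t: 16.8
tcp_pos: [0.5071, 0.0247, -0.0051]
tool_rot: [0.997, 0.077, -0.0, -0.0]
force: [0.8, 0.0, -3.2]
finger_gap: 0.213
gripper_force: 79.8
```

>>> drive_tool(
  motion=[
    [[0,0,0,0.1,0],[0,0,0,0.2,0],[0,0,0,0.2,0]],
  ],
)

```text
t: 17.1
tcp_pos: [0.5071, 0.0248, -0.0111]
tool_rot: [0.997, 0.077, -0.0, -0.0]
force: [-0.0, -0.7, -2.9]
finger_gap: 0.211
gripper_force: 79.8
```

>>> drive_tool(
  motion=[
    [[0,0,0,0.1,0],[0,0,0,0.1,0]],
  ],
)

```text
t: 17.3
tcp_pos: [0.5072, 0.0247, -0.014]
tool_rot: [0.997, 0.077, -0.0, -0.0]
force: [-0.5, -1.0, -2.3]
finger_gap: 0.208
gripper_force: 79.8
```

>>> drive_tool(
  motion=[
    [[0,0,0,0.1,0],[0,0,0,0.1,0]],
  ],
)

```text
t: 17.5
tcp_pos: [0.5072, 0.0247, -0.017]
tool_rot: [0.997, 0.077, -0.0, -0.0]
force: [-1.1, 0.4, -2.8]
finger_gap: 0.209
gripper_force: 79.8
```

>>> drive_tool(
  motion=[
    [[0,0,0,0.1,0],[0,0,0,0.1,0]],
  ],
)

```text
t: 17.7
tcp_pos: [0.5072, 0.0247, -0.02]
tool_rot: [0.997, 0.077, -0.0, -0.0]
force: [0.1, -0.2, -1.6]
finger_gap: 0.21
gripper_force: 79.8
```

>>> drive_tool(
  motion=[
    [[0,0,0,0.07,0],[0,0,0,0.07,0]],
  ],
)

```text
t: 17.9
tcp_pos: [0.5075, 0.0247, -0.0213]
tool_rot: [0.997, 0.077, 0.0, 0.0]
force: [-0.4, 0.5, 2.2]
finger_gap: 0.203
gripper_force: 80.2
```

Contact at -0.021, exactly as the constant offset predicts, so the bar is on the floor. Open gently, then lift.

>>> drive_tool(
  motion=[
    [[24,0,0,0,0],[32,0,0,0,0],[45,0,0,0,0],[45,0,0,0,0],[45,0,0,0,0]],
  ],
  squeeze=40,
)

```text
t: 18.4
tcp_pos: [0.5074, 0.0247, -0.0218]
tool_rot: [0.997, 0.077, 0.0, 0.0]
force: [0.4, 0.4, 0.0]
finger_gap: 0.529
gripper_force: 0.0
```

>>> drive_tool(
  motion=[
    [[45,0,0,0,0],[45,0,0,-0.3,0],[45,0,0,-1,0],[45,0,0,-2,0],[45,0,0,-3,0],[45,0,0,-3.8,0],[45,0,0,-3.8,0]],
  ],
)

```text
t: 19.1
tcp_pos: [0.5099, 0.0244, 0.0958]
tool_rot: [0.997, 0.077, 0.004, 0.001]
force: [0.1, -0.6, 0.5]
finger_gap: 0.527
gripper_force: 0.0
```

```bash
python3 g.py .403 .2655 .09 29.2
```

```text
t 19.1 tcp [0.5099 0.0244 0.0958] psi 8.81 tilt z [ 0.0076 -0.0013 -1.    ] F [ 0.1 -0.6  0.5] grip 0.0 gap 0.527
units [-2.291 -8.488  0.157] yaw -2.548
```

>>> drive_tool(
  motion=[
    [[60,-0.25,-0.9,0,-0.3],[60,-0.5,-1.9,0,-0.6],[60,-0.8,-3,0,-0.9],[60,-1.1,-4.1,0,-1.3],[60,-1.4,-5.2,0,-1.6],[60,-1.7,-6.3,0,-1.9],[60,-2.0,-7.4,0,-2.3],[60,-2.2,-8.2,0,-2.55],[60,-2.25,-8.45,0,-2.55],[60,-2.25,-8.45,0,-2.55]],
  ],
)

```text
t: 20.1
tcp_pos: [0.4011, 0.2654, 0.0919]
tool_rot: [0.967, 0.253, -0.0, 0.0]
force: [0.2, 0.0, -0.3]
finger_gap: 0.699
gripper_force: 0.0
```

```bash
python3 g.py .403 .2655 -.029 29.2; python3 - <<'E'
from h import *
T=manip.snapshot('top');Sc=manip.snapshot('scene'); cv2.imwrite('pics/t4.png',T[:,:,::-1]);cv2.imwrite('pics/s4.png',Sc[:,:,::-1])
T0=cv2.imread('pics/top0.png')[:,:,::-1];S0=cv2.imread('pics/scene0.png')[:,:,::-1]
ct,cs=manip.camera_model('top'),manip.camera_model('scene')
# rough bar check: centroid of changed dark/grey pixels inside the deep slot, at bar-top height
for n,im,im0,c in(('top',T,T0,ct),('scene',Sc,S0,cs)):
    q=proj(R.from_euler('z',np.radians(8.8)).apply(np.array([[-.065,-.018,.026],[.065,-.018,.026],[.065,.018,.026],[-.065,.018,.026]]))+[.507,.025,0],c)
    m=np.zeros(im.shape[:2],np.uint8); cv2.fillConvexPoly(m,np.int32(np.round(q)),1)
    d=np.abs(cv2.cvtColor(im,7).astype(int)-cv2.cvtColor(im0,7))*(m>0)
    vv,uu=np.nonzero(d>25); print(n,len(uu),m.sum())
    P=np.array([back(u,v,c,.026)[:2] for u,v in zip(uu,vv)])-[.507,.025]
    L=P@np.array([[np.cos(-.1536),np.sin(-.1536)],[-np.sin(-.1536),np.cos(-.1536)]])
    print(n,'local mean',L.mean(0).round(4),'pct',np.percentile(L,[3,97],axis=0).round(3).tolist())
E
```

```text
t 20.1 tcp [0.4011 0.2654 0.0919] psi 29.31 tilt z [-7.e-04 -5.e-04 -1.e+00] F [ 0.2  0.  -0.3] grip 0.0 gap 0.699
units [0.06  0.027 4.028] yaw 0.013
top 307 688
top local mean [ 0.002  -0.0061] pct [[-0.056, -0.017], [0.049, 0.008]]
scene 293 854
scene local mean [-0.0007 -0.0022] pct [[-0.049, -0.017], [0.05, 0.009]]
```

The changed pixels in the deep slot span about -50 to +50 mm along and sit roughly centred across, so the bar lies properly. Now the clamp.

>>> drive_tool(
  motion=[
    [[60,0.06,0.03,0.6,0],[60,0.06,0.03,1.5,0],[60,0.06,0.03,2.4,0],[60,0.06,0.03,3.2,0],[60,0.06,0.03,3.7,0],[60,0.06,0.03,3.92,0],[60,0.06,0.03,3.92,0],[60,0.06,0.03,3.92,0]],
  ],
)

```text
t: 21.0
tcp_pos: [0.4046, 0.2646, -0.025]
tool_rot: [0.968, 0.252, 0.0, -0.0]
force: [-0.3, 0.2, -0.3]
finger_gap: 0.704
gripper_force: 0.0
```

>>> drive_tool(
  motion=[
    [[15,0,0,0,0],[15,0,0,0,0],[15,0,0,0,0],[15,0,0,0,0],[15,0,0,0,0],[15,0,0,0,0]],
  ],
  squeeze=40,
)

```text
t: 21.6
tcp_pos: [0.4045, 0.2652, -0.0244]
tool_rot: [0.968, 0.252, 0.001, -0.0]
force: [-1.0, -0.5, 5.7]
finger_gap: 0.312
gripper_force: 40.4
```

>>> drive_tool(
  motion=[
    [[15,0,0,-0.3,0],[15,0,0,-0.9,0],[15,0,0,-1.7,0],[15,0,0,-2.6,0],[15,0,0,-3.3,0],[15,0,0,-3.8,0],[15,0,0,-3.8,0],[15,0,0,-3.8,0]],
  ],
)

```text
t: 22.4
tcp_pos: [0.4037, 0.265, 0.0889]
tool_rot: [0.968, 0.252, 0.0, -0.0]
force: [0.2, -0.5, -1.1]
finger_gap: 0.314
gripper_force: 39.6
```

```bash
python3 g.py .5075 .025 .09 98.8
```

```text
t 22.4 tcp [0.4037 0.265  0.0889] psi 29.21 tilt z [ 5.e-04  2.e-04 -1.e+00] F [ 0.2 -0.5 -1.1] grip 39.64541137218475 gap 0.314
units [-0.884  8.671 -0.038] yaw -8.699
```

>>> drive_tool(
  motion=[
    [[15,-0.1,0.4,0,-0.5],[15,-0.2,1.2,0,-1.3],[15,-0.3,2.1,0,-2.2],[15,-0.4,3.1,0,-3.1],[15,-0.5,4.1,0,-4.0],[15,-0.6,5.1,0,-4.9],[15,-0.7,6.1,0,-5.8],[15,-0.8,7.1,0,-6.7],[15,-0.85,8.0,0,-7.6],[15,-0.88,8.5,0,-8.3]],
  ],
)

```text
t: 23.4
tcp_pos: [0.5057, 0.0276, 0.0874]
tool_rot: [0.671, 0.742, -0.0, -0.0]
force: [-0.6, 0.4, -0.2]
finger_gap: 0.314
gripper_force: 39.6
```

>>> drive_tool(
  motion=[
    [[15,0,0,0,0],[15,0,0,0,0],[15,0,0,0,0]],
  ],
)

```text
t: 23.7
tcp_pos: [0.5038, 0.0305, 0.088]
tool_rot: [0.672, 0.741, -0.001, -0.001]
force: [-0.3, -0.4, -1.0]
finger_gap: 0.317
gripper_force: 39.6
```

```bash
python3 g.py .5075 .025 .0036 98.8
```

```text
t 23.7 tcp [0.5038 0.0305 0.088 ] psi 95.57 tilt z [-2.5e-03  6.0e-04 -1.0e+00] F [-0.3 -0.4 -1. ] grip 39.62829530239105 gap 0.317
units [-0.197  0.112  2.812] yaw -0.404
```

>>> drive_tool(
  motion=[
    [[15,-0.2,0.11,0,-0.4],[15,-0.2,0.11,0,-0.4],[15,-0.2,0.11,0.4,-0.4],[15,-0.2,0.11,1.0,-0.4],[15,-0.2,0.11,1.6,-0.4],[15,-0.2,0.11,2.0,-0.4],[15,-0.2,0.11,2.2,-0.4],[15,-0.2,0.11,2.2,-0.4]],
  ],
)

```text
t: 24.5
tcp_pos: [0.5083, 0.0242, 0.0217]
tool_rot: [0.651, 0.759, -0.001, -0.001]
force: [-0.1, 0.6, -1.3]
finger_gap: 0.315
gripper_force: 39.6
```

```bash
python3 g.py .5075 .025 .0036 98.8
```

```text
t 24.5 tcp [0.5083 0.0242 0.0217] psi 98.8 tilt z [-2.1e-03  4.0e-04 -1.0e+00] F [-0.1  0.6 -1.3] grip 39.63783323764801 gap 0.315
units [ 0.03  -0.022  0.602] yaw -0.0
```

>>> drive_tool(
  motion=[
    [[15,0,0,0.1,0],[15,0,0,0.2,0],[15,0,0,0.3,0],[15,0,0,0.3,0]],
  ],
)

```text
t: 24.9
tcp_pos: [0.5091, 0.0238, 0.0136]
tool_rot: [0.651, 0.759, -0.0, -0.0]
force: [0.9, 0.1, -0.1]
finger_gap: 0.312
gripper_force: 39.6
```

>>> drive_tool(
  motion=[
    [[15,0,0,0.1,0],[15,0,0,0.2,0],[15,0,0,0.2,0]],
  ],
)

```text
t: 25.2
tcp_pos: [0.5089, 0.0239, 0.0073]
tool_rot: [0.651, 0.759, -0.0, -0.0]
force: [0.5, 0.8, 0.0]
finger_gap: 0.315
gripper_force: 39.6
```

>>> drive_tool(
  motion=[
    [[15,0,0,0.08,0],[15,0,0,0.08,0]],
  ],
)

```text
t: 25.4
tcp_pos: [0.509, 0.0239, 0.005]
tool_rot: [0.651, 0.759, -0.0, -0.0]
force: [-0.0, -0.1, -0.9]
finger_gap: 0.313
gripper_force: 39.6
```

>>> drive_tool(
  motion=[
    [[15,0,0,0.06,0],[15,0,0,0.06,0]],
  ],
)

```text
t: 25.6
tcp_pos: [0.5093, 0.0238, 0.0036]
tool_rot: [0.651, 0.759, 0.0, 0.0]
force: [0.4, 1.0, 0.5]
finger_gap: 0.315
gripper_force: 39.8
```

>>> drive_tool(
  motion=[
    [[15,0,0,0.03,0],[15,0,0,0.03,0]],
  ],
)

```text
t: 25.8
tcp_pos: [0.5093, 0.0238, 0.0036]
tool_rot: [0.651, 0.759, 0.0, 0.0]
force: [-1.2, 0.1, 9.2]
finger_gap: 0.311
gripper_force: 40.8
```

>>> drive_tool(
  motion=[
    [[30,0,0,0,0],[36,0,0,0,0],[45,0,0,0,0],[50,0,0,0,0],[50,0,0,0,0]],
  ],
)

```text
t: 26.3
tcp_pos: [0.509, 0.0239, 0.0023]
tool_rot: [0.651, 0.759, -0.0, -0.0]
force: [-0.0, -0.5, 0.5]
finger_gap: 0.585
gripper_force: 0.0
```

>>> drive_tool(
  motion=[
    [[50,0,0,0,0],[50,0,0,-0.3,0],[50,0,0,-1,0],[50,0,0,-2,0],[50,0,0,-3,0],[50,0,0,-4,0],[50,0,0,-4,0]],
  ],
)

```text
t: 27.0
tcp_pos: [0.5122, 0.0235, 0.1268]
tool_rot: [0.651, 0.759, 0.002, 0.004]
force: [0.1, 0.0, -0.0]
finger_gap: 0.585
gripper_force: 0.0
```

>>> drive_tool(
  motion=[
    [[50,0,1.2,0,0],[50,0,2.4,0,0],[50,0,3.6,0,0],[50,0,4.8,0,0],[50,1,6,0,0],[50,2,7,0,0],[50,2,8,0,0],[50,2,8,0,0]],
  ],
)

```text
t: 27.8
tcp_pos: [0.74, 0.1215, 0.1214]
tool_rot: [0.65, 0.76, 0.001, 0.001]
force: [0.3, -0.2, -0.7]
finger_gap: 0.585
gripper_force: 0.0
```

Released and lifted clear of the jar (tip 155 mm up). Move the arm aside and check the clamp's pose numerically.

>>> drive_tool(
  motion=[
    [[50,-1,0,0,0],[50,-2.4,0,0,0],[50,-3.8,0,0,0],[50,-5.2,-0.5,0,0],[50,-6.6,-1,0,0],[50,-8,-1.5,0,0],[50,-9.4,-2,0,0],[50,-10.8,-2,0,0],[50,-12,-2,0,0],[50,-12,-2,0,0]],
  ],
)

```text
t: 28.8
tcp_pos: [0.7315, -0.252, 0.1218]
tool_rot: [0.653, 0.757, -0.001, 0.001]
force: [-0.2, 0.0, 0.6]
finger_gap: 0.586
gripper_force: 0.0
```

```bash
python3 - <<'E'
from h import *
T=manip.snapshot('top');Sc=manip.snapshot('scene'); cv2.imwrite('pics/t5.png',T[:,:,::-1]);cv2.imwrite('pics/s5.png',Sc[:,:,::-1])
T0=cv2.imread('pics/top0.png')[:,:,::-1];S0=cv2.imread('pics/scene0.png')[:,:,::-1]
print(manip.sense()['tcp_pos'])
for n,im,i0 in(('top',T,T0),('scene',Sc,S0)):
    c=manip.camera_model(n)
    q=proj(corners('tray',.507,.025,np.radians(8.8))[1::2],c); q=cv2.convexHull(np.int32(q))
    m=np.zeros(im.shape[:2],np.uint8); cv2.fillConvexPoly(m,q,1)
    hsv=cv2.cvtColor(im,cv2.COLOR_RGB2HSV); w=((hsv[...,1]>70)&(hsv[...,0]<30)&(m>0)).astype(np.uint8)
    P=np.array([back(u,v,c,.048)[:2] for v,u in np.argwhere(w)])
    w=cv2.warpPerspective
    mu,sz,an=cv2.minAreaRect(P.astype(np.float32)*1000); print(n,len(P),np.round(mu,1),np.round(sz,1),round(an,1))
    D=(np.array(mu)/1000-[.507,.025]); a=np.radians(8.8); print('tray local mm',(1000*np.array([D@[np.cos(a),np.sin(a)],D@[-np.sin(a),np.cos(a)]])).round(1))
    for nm,x,y,r in((('short',209,155,18),('pin',426,212,25),('jar',288,95,25)) if n=='top' else (('short',441,195,18),('pin',178,282,30),('jar',430,290,30))):
        t=i0[y-r+6:y+r-6,x-r+6:x+r-6]; rr=cv2.matchTemplate(im[y-r:y+r,x-r:x+r],t,cv2.TM_CCOEFF_NORMED); _,v,_,l=cv2.minMaxLoc(rr); print(nm,'shift px',l[0]-6,l[1]-6,round(v,2))
E
```

```text
[ 0.73121272 -0.24607944  0.12150928]
top 59 [517.4 -43.2] [18.2 29.2] 88.9
tray local mm [ -0.1 -69. ]
short shift px 0 0 1.0
pin shift px 0 0 0.65
jar shift px 4 6 0.21
scene 408 [509.9  49.4] [31.1 99.8] 12.5
tray local mm [ 6.6 23.6]
short shift px 0 0 1.0
pin shift px 6 6 0.23
jar shift px 0 0 1.0
```

The arm still hides part of the tray and the bystanders, so I move it further off.

>>> drive_tool(
  motion=[
    [[50,-1,-1,-0.5,0],[50,-2,-2,-1,0],[50,-3,-3,-1.5,0],[50,-4,-4,-2,0],[50,-5,-5,-2,0],[50,-6,-6,-2,0],[50,-7,-7,-2,0],[50,-8,-8,-2,0],[50,-9,-9,-2,0],[50,-9,-9,-2,0]],
  ],
)

```text
t: 29.9
tcp_pos: [0.5034, -0.5565, 0.182]
tool_rot: [0.653, 0.758, -0.001, -0.0]
force: [-0.2, 0.4, -0.6]
finger_gap: 0.584
gripper_force: 0.0
```

```bash
python3 - <<'E'
from h import *
T=manip.snapshot('top');Sc=manip.snapshot('scene'); cv2.imwrite('pics/t6.png',T[:,:,::-1]);cv2.imwrite('pics/s6.png',Sc[:,:,::-1])
T0=cv2.imread('pics/top0.png')[:,:,::-1];S0=cv2.imread('pics/scene0.png')[:,:,::-1]
print(manip.sense()['tcp_pos'])
for n,im,i0 in(('top',T,T0),('scene',Sc,S0)):
    c=manip.camera_model(n)
    q=proj(corners('tray',.507,.025,np.radians(8.8))[1::2],c); q=cv2.convexHull(np.int32(q))
    m=np.zeros(im.shape[:2],np.uint8); cv2.fillConvexPoly(m,q,1)
    hsv=cv2.cvtColor(im,cv2.COLOR_RGB2HSV); w=((hsv[...,1]>70)&(hsv[...,0]<30)&(m>0)).astype(np.uint8)
    P=np.array([back(u,v,c,.048)[:2] for v,u in np.argwhere(w)])
    mu,sz,an=cv2.minAreaRect(P.astype(np.float32)*1000); print(n,len(P),np.round(mu,1),np.round(sz,1),round(an,1))
    D=(np.array(mu)/1000-[.507,.025]); a=np.radians(8.8); print('tray local mm',(1000*np.array([D@[np.cos(a),np.sin(a)],D@[-np.sin(a),np.cos(a)]])).round(1))
    for nm,x,y,r in((('short',209,155,18),('pin',426,212,25),('jar',288,95,25)) if n=='top' else (('short',441,195,18),('pin',178,282,30),('jar',430,290,30))):
        t=i0[y-r+6:y+r-6,x-r+6:x+r-6]; rr=cv2.matchTemplate(im[y-r:y+r,x-r:x+r],t,cv2.TM_CCOEFF_NORMED); _,v,_,l=cv2.minMaxLoc(rr); print(nm,'shift px',l[0]-6,l[1]-6,round(v,2))
E
```

```text
[ 0.50683551 -0.55202652  0.18195039]
top 685 [508.4  26.9] [155.7 198.3] 8.9
tray local mm [1.7 1.7]
short shift px 0 0 1.0
pin shift px 6 6 0.04
jar shift px 0 0 1.0
scene 758 [514.1  23.4] [ 32.9 153.2] 8.9
tray local mm [ 6.7 -2.7]
short shift px 0 0 1.0
pin shift px 0 1 0.35
jar shift px 0 0 1.0
```

```bash
python3 - <<'E'
from h import *
a=np.radians(8.8)
for n,f in(('top','t6'),('scene','s6')):
    im=cv2.imread(f'pics/{f}.png')[:,:,::-1]; c=manip.camera_model(n)
    q=proj(corners('tray',.507,.025,a)[1::2],c); m=np.zeros(im.shape[:2],np.uint8); cv2.fillConvexPoly(m,cv2.convexHull(np.int32(q)),1); m=cv2.erode(m,np.ones((7,7)))
    hsv=cv2.cvtColor(im,cv2.COLOR_RGB2HSV); w=((hsv[...,1]>70)&(hsv[...,0]<30)&(m>0)).astype(np.uint8)
    k,l,s,_=cv2.connectedComponentsWithStats(cv2.morphologyEx(w,3,np.ones((5,5)))); i=1+np.argmax(s[1:,4])
    P=np.array([back(u,v,c,.048)[:2] for v,u in np.argwhere((l==i)&(w>0))])-[.507,.025]
    L=P@np.array([[np.cos(a),-np.sin(a)],[np.sin(a),np.cos(a)]])*1000
    print(n,len(L),'mean',L.mean(0).round(1),'lo/hi',np.percentile(L,[2,98],axis=0).round(0).tolist(), 'minrect',[np.round(t,1) for t in cv2.minAreaRect(L.astype(np.float32))])
    # gray values along the deep slot, tray x -62..62 at y=-14..14 (bar-top height)
    for y in(-14,-7,0,7,14):
        row=[]
        for x in(-62,-58,-52,-46,-40,-34,34,40,46,52,58,62):
            p=R.from_euler('z',a).apply([x/1000,y/1000,.026])+[.507,.025,0]; u,v=np.round(proj(p,c)[0]).astype(int); row.append(int(im[v,u].mean()))
        print(y,row)
E
```

```text
top 602 mean [ 0.5 -2.8] lo/hi [[-14.0, -74.0], [15.0, 68.0]] minrect [array([ 0.6, -3.1]), array([148.4,  30.9]), np.float64(89.7)]
-14 [219, 215, 126, 114, 137, 117, 134, 106, 113, 214, 174, 88]
-7 [243, 73, 218, 220, 220, 219, 210, 214, 214, 221, 242, 86]
0 [242, 171, 217, 221, 219, 218, 213, 214, 215, 219, 225, 83]
7 [209, 91, 137, 183, 134, 160, 189, 142, 136, 200, 186, 87]
14 [167, 166, 168, 167, 168, 167, 169, 167, 165, 164, 164, 84]
scene 413 mean [  6.5 -44. ] lo/hi [[-9.0, -78.0], [21.0, -10.0]] minrect [array([  5.8, -43.8]), array([71., 31.]), np.float64(89.5)]
-14 [242, 241, 242, 242, 242, 233, 242, 242, 242, 242, 241, 242]
-7 [228, 219, 238, 237, 239, 228, 236, 234, 237, 233, 234, 241]
0 [115, 113, 181, 202, 202, 202, 203, 204, 204, 202, 201, 240]
7 [109, 115, 161, 190, 179, 189, 180, 190, 194, 187, 201, 240]
14 [107, 106, 107, 112, 107, 110, 111, 113, 114, 109, 216, 240]
```

The clamp is centred within 1 mm and -3 mm at 0.3°, and the bar lies along the slot. Bystanders that are visible have not moved. Hand in.

```bash
python3 -c "
from station import manip
print(manip.sign_off())"
```

```text
the job is handed in; nothing more can be done
None
```

I packed the tray and handed it in: the steel bar is on the deep-slot floor with the ring clamp across it (last measured about 1 mm and 3 mm off centre). The short bar and jar hadn't moved. The pin was hidden by the arm or its shadow in the last pictures, so it's unconfirmed. The verdict was not shown.

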